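# Latch the leak-test jig

## Task

Close the leak-test jig: lift the latch bar by its cross pin over the keeper's lip, push the carriage on against the sprung seal until the bar's nose just touches the keeper's stop wall, and let the bar down fully into the notch so that the carriage stays latched when you let go. Feel for the stop and be gentle: only a light touch of the bar against the keeper, no ramming or hard pressing. Leave the things lying around the jig where they are.

Things in the scene. Friction and masses are not known exactly. Their poses are not given: they have to be found in the camera images.
- jig: fixed leak-test jig, aluminium base plate 280x145x12 mm. Origin on the bench top; its +x is the direction in which the carriage closes, towards the rubber seal on the grey tower (100 mm high); z up. Plate: x -160 to 120, y -85 to 60 mm. Latch bar on the -y side. A 34 mm sleeve is clamped on the carriage along x at y 0, its axis 60 mm up
- latch_grip (a point): place to grip the bar: centre of the free length of its round steel cross pin (12 mm thick, 46 long, level along jig y, 17 mm end collar), 27 mm out from the bar. Bar down: 58 mm above the bench, jig x = carriage travel - 37 mm, y -88. Axes are the bar's: x from pivot to nose. Fingers stand before and behind the pin in jig x, and it may turn between them; 40 mm clear below it
- latch_bar (a joint): bar angle, rad: 0 level on its stop (hanging free or fully in the notch), grows as the nose is lifted, at most 0.36. Pivot on the carriage at jig x = travel - 130 mm, 58 mm above the bench, 93 mm behind the pin. Falls by its weight, about 1.5 N at the pin. Tooth under the nose: 13 mm long in x, middle 115 mm from the pivot, front face = nose; its bottom is 37 mm above the bench at 0
- carriage (a joint): travel of the carriage along the jig's +x, m: 0 fully open, at most 0.105. About 2 N of friction. From 0.053 on, the sleeve's end presses the sprung rubber seal (0.25 N per mm), which pushes the carriage back when nothing holds it
- keeper: fixed bracket under the bar, same frame as the jig. Clamped on it is a dark steel block; along +x: land 24 mm long with a square front lip, top 50 mm above the bench; notch 17 mm long, floor 34 mm up; stop wall 92 mm up that the bar cannot pass. The block is set anew each time, up to 15 mm either way along x, and is NOT measured: find its wall by feel. Bar-to-keeper force must stay under 12 N
- keeper_mark (a point): point on the fixed bracket's frame at the mean place of the notch's middle, level with the land: jig x 58, y -55 mm, 50 mm above the bench. The true notch lies up to 15 mm either way along x. Tooth in the middle of the notch at the mean place: carriage travel 0.073
- end_cap: bystander: loose domed metal end cap 60 mm across, 29 mm high, left of the jig; not to be moved. Origin under its middle
- reducer: bystander: loose pipe reducer, 49 mm across and 52 mm high, left of the jig; not to be moved. Origin under its middle
- screwdriver: bystander: loose screwdriver 208 mm long and 27 mm thick, lying right of the jig; not to be moved. Origin under its middle
- marker: bystander: loose marker pen 122 mm long, lying behind the jig's tower; not to be moved. Origin under its middle

How it is judged (in metres and radians):
On the way, in this order (a step that is already met when the one before it is completed fails the run):
1. the bar is lifted and its tooth is past the keeper's front lip, over the land (value of joint latch_bar above 0.09 rad and value of joint carriage above 0.052 m), for 0.1 s.
2. the bar is down in the notch (value of joint latch_bar below 0.03 rad and value of joint carriage above 0.0535 m), for 0.2 s.
At the end, for the whole second after the job is handed in: the latch bar lies in the keeper's notch (within 0.03 rad of level) with the carriage at rest, held closed against the seal (travel over 0.0535 m) (all of step 2 and velocity of joint carriage between -0.005 and 0.005 m/s); the robot touches nothing.
It fails at once if the latch bar is forced against the keeper with more than 12 N (contact force between latch_bar and keeper above 12 N).
It fails at once if a bystander is moved by more than 20 mm (distance of any of end_cap, reducer, screwdriver, marker from where it was at the start of the episode above 0.02 m).
It also fails if it takes over 48 s, if anything falls off the work surface, if the arm or the gripper's body presses on something with over 40 N, if the wrist force passes 120 N, or if a joint passes its speed limit or range.

## Robot

A 6-joint arm with a two-finger parallel gripper is mounted at the origin on a cart in front of the work surface, level with it; the furniture and walls round the work are solid. World frame = base frame: x ahead of the robot, y to its left, z up, the work surface at z = 0. Lengths are in mm, angles in rad, forces in N, time in s.
With the tool pointing down it reaches from about 375 to 825 mm from the base axis. Payload 5.5 kg.
Tool frame: the origin (TCP) lies at the very end of the fingers, on their centre line; the grasp point (between the pads) lies 19 mm behind it; z points along the fingers, y is the line along which they close (so a half turn about z gives the same grasp; the last joint's range is limited). The gripper opens to 85 mm and grips with 20 to 120 N. Pads are 22 mm wide; open, the fingers measure 114 mm over their backs; the gripper's body (76 mm by 85 mm) begins 54 mm behind the grasp point. The pads swing forward as they close: fully open they stand 13 mm farther back than shut.
Start: joints at [1.107, 0.314, -0.047, 1.21, 0, 1.571], TCP at [268.406, 536.612, 205.499] pointing down, gripper open.
Joint ranges: [-2.67, 2.67], [-0.69, 1.73], [-1.03, 1.25], [-2.08, 2.16], [-1.42, 1.45], [-3.14, 3.14]. Speed limits (rad/s): [2.39, 2.39, 3.01, 3.14, 3.14, 3.14].

## Interface

Orientations are given as a rotation vector (axis times angle).
In Python, from cell import observe, vision, workorder gives the robot as it stands.
- The arm moves only by the tool move_arm, never from a script. Its argument "steps" is a list of rows, each an object with "linear": the shift along the tool's x, y, z in m, a list of three; "rot": the turn, a rotation vector about the tool's x, y, z in degrees, a list of three; "claw": the finger opening in m, from 0 to 0.0854. A call has 1 to 5 rows; each row is the pose to reach, as a shift and turn from the pose commanded when the call began, along the tool's axes at that moment; what a row does not reach only later rows make up. A row lasts 1/12 s, in which the tool goes at most 41.7 mm and 7.16 degrees, less where a joint would pass 70% of its speed; a pose out of reach is approached as far as the arm can. A call with a gripper value outside its range is refused whole. The fingers move at their own pace and stop on an object; "squeeze" is the grip in N (left out, the last holds). Time passes only in rows, so rows that repeat a pose let the fingers close. It gives the time, the measured TCP pose, the force, the opening and the grip force at its end, in the units of the state.
- observe(): the state, without advancing time (a new reading comes with each control period).
- vision.read_camera(name): name is "scene" or "top" or "wrist"; returns (picture, depth): 400x640x3 uint8, red, green, blue; 400x640 float32, mm along the optical axis (not along the pixel's ray), 0 where there is no reading.
- vision.camera_params(name): a dict with "K" (3x3 intrinsics, pixels), "rvec" (rotation vector, rad) and "tvec" (3), from world to camera coordinates, as OpenCV has them; the wrist camera has in their place "mount" (4x4, takes a point from camera to tool coordinates, whose origin is the TCP and whose axes are the flange's). Camera axes: x right, y down, z forward; pixel columns grow to the right and rows downward; lengths in mm; the calibration is good to about 2 mm. A picture is of the moment at which its call begins: read the wrist's pose just before it. camera_params takes no time and is no camera call.
- workorder.hand_in(): hands the job in; it is judged then, once.
The state is a dict: "clock": time; "joint_pos": joint angles; "qvel": joint speeds; "tau": joint torques, N m; "position": TCP position; "orientation": TCP orientation; "ft_force": force on the tool from outside, world axes, zero at the start; "wrist_torque": the same for the moment, N m; "finger_gap": finger opening in mm; "finger_force": force on a finger pad.
Only numpy, scipy, OpenCV 4.12 (cv2) and the standard library are available. Lean on these libraries where they do the work, as an engineer would, in place of code of your own. Each camera call takes 0.05 s, during which the arm holds its last target. There are 200 camera calls.

## Working session

There is one attempt and no reset: what is moved stays moved. The work goes in short steps, Python scripts to look and compute and a tool call to move; the robot and the scene stay as the last step left them, time stands still between calls to the robot, and variables do not carry over. Pictures are saved under pics/ and viewed, at most 10 in all, crops included, and the job is handed in when it is done.

Besides the shell and the picture viewer there is one more tool, called after "Emit:" as a command line: name --argument value ..., lists and objects as JSON in quotes. move_arm: Moves the arm, as the interface text tells. Its arguments: {"type":"object","properties":{"steps":{"type":"array"},"squeeze":{"type":"number"}},"required":["steps"]}

```bash
ls; mkdir -p pics; python3 - <<'E'
from cell import observe, vision
import cv2,numpy as np
s=observe();print(s)
for n in ("scene","top"):
    p,d=vision.read_camera(n); cv2.imwrite(f"pics/{n}0.png",p[:,:,::-1]); np.save(f"{n}0.npy",d)
    print(n,vision.camera_params(n))
print(vision.camera_params("wrist"))
E
```

```text
pics
{'clock': 0.0, 'joint_pos': array([ 1.10700972e+00,  3.14229946e-01, -4.80785300e-02,  1.21021798e+00,
        1.38016962e-05,  1.57078556e+00]), 'qvel': array([-2.31346326e-03,  8.15912643e-04, -1.19256473e-03, -1.73861559e-06,
       -8.13070706e-04,  1.18024420e-04]), 'tau': array([-5.00791375e-04, -5.39593434e+01,  3.39747119e+01,  1.92726671e-02,
       -4.50404411e-05, -2.94375425e-06]), 'position': array([268.11543384, 536.05558505, 204.63250899]), 'orientation': array([-7.21891427e-01, -3.05710445e+00,  2.63960008e-03]), 'ft_force': array([0.88071463, 0.41803551, 0.38197929]), 'wrist_torque': array([-0.03497062,  0.02295383, -0.01117862]), 'finger_force': 0.0, 'finger_gap': 85.32316358312721}
scene {'K': array([[454.10254699,   0.        , 324.35174689],
       [  0.        , 454.10254699, 202.69187137],
       [  0.        ,   0.        ,   1.        ]]), 'rvec': array([ 1.89848613, -0.75933814,  0.50196728]), 'tvec': array([-306.59936786,  281.4130344 ,  457.6543389 ])}
top {'K': array([[423.91851076,   0.        , 317.30117117],
       [  0.        , 423.91851076, 199.69581597],
       [  0.        ,   0.        ,   1.        ]]), 'rvec': array([ 2.21021705, -2.17861579,  0.1381365 ]), 'tvec': array([ 94.21248542, 569.65239588, 910.95528988])}
{'K': array([[276.29951479,   0.        , 321.53014821],
       [  0.        , 276.29951479, 198.00026031],
       [  0.        ,   0.        ,   1.        ]]), 'mount': array([[-3.21612660e-04, -9.62538678e-01, -2.71144222e-01,
         6.81155695e+01],
       [ 9.99999896e-01, -3.97049804e-04,  2.23361450e-04,
        -5.18881016e-01],
       [-3.22651795e-04, -2.71144122e-01,  9.62538706e-01,
        -1.68565717e+02],
       [ 0.00000000e+00,  0.00000000e+00,  0.00000000e+00,
         1.00000000e+00]])}
```

View pics/scene0.png

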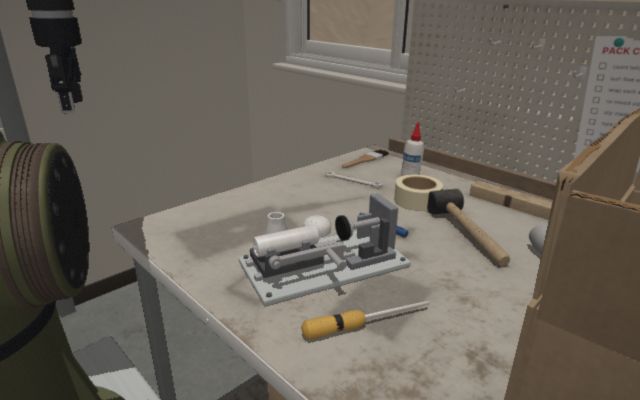

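View pics/top0.png

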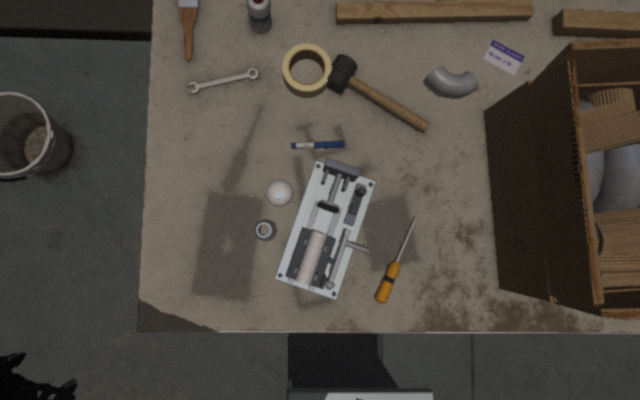

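The scene view shows the jig with its tower away from the robot. In the top view its plate spans about (276..376, 160..298), with the pin at about (357,245), the screwdriver to the right, and the cap and reducer to the left. Next I measure the plate and the pin.

```bash
cat > h.py <<'E'
import numpy as np,cv2
from cell import vision
def ray(n,uv,z):
    c=vision.camera_params(n);R=cv2.Rodrigues(c["rvec"])[0];o=-R.T@c["tvec"]
    uv=np.atleast_2d(np.float64(uv));d=np.c_[uv,np.ones(len(uv))]@np.linalg.inv(c["K"]).T@R
    return o+d*((z-o[2])/d[:,2])[:,None]
def proj(n,P):
    c=vision.camera_params(n);return cv2.projectPoints(np.float64(P).reshape(-1,1,3),c["rvec"],c["tvec"],c["K"],None)[0].reshape(-1,2)
E
python3 - <<'E'
from h import *
im=cv2.imread("pics/top0.png");d=np.load("top0.npy")
c=vision.camera_params("top");R=cv2.Rodrigues(c["rvec"])[0]
v,u=np.mgrid[150:310,260:390]
P=np.linalg.inv(c["K"])@np.stack([u.ravel(),v.ravel(),np.ones(u.size)])*d[v,u].ravel()
W=((P-c["tvec"][:,None]).T@R)
ok=d[v,u].ravel()>0
z=W[:,2]
print("bench z",np.median(z[ok]),np.percentile(z[ok],[5,25,75,95]))
sub=im[150:310,260:390].astype(int)
m=((sub.min(2)>125)&(sub[:,:,0]>=sub[:,:,2]-4)).astype(np.uint8)*255
m[:10]=0
cs=cv2.findContours(cv2.morphologyEx(m,cv2.MORPH_CLOSE,np.ones((7,7))),cv2.RETR_EXTERNAL,2)[0]
b=max(cs,key=cv2.contourArea);r=cv2.minAreaRect(b);bp=cv2.boxPoints(r)+[260,150];print(r,bp)
w=ray("top",bp,12);print(w,np.linalg.norm(w-np.roll(w,1,0),axis=1))
h=(z>8)&ok
hm=(h.reshape(v.shape)*255).astype(np.uint8)
cs=cv2.findContours(cv2.morphologyEx(hm,cv2.MORPH_OPEN,np.ones((3,3))),cv2.RETR_EXTERNAL,2)[0]
b=max(cs,key=cv2.contourArea);print(cv2.minAreaRect(b))
big=cv2.resize(im[150:310,250:400],None,fx=4,fy=4,interpolation=2)
hb=cv2.resize(m,None,fx=4,fy=4)
cv2.drawContours(big,[((bp-[250,150])*4).astype(int)],0,(0,0,255),1)
cv2.imwrite("pics/top_c.png",cv2.resize(big,(560,597)))
E
```

```text
bench z 1.3225101300689184 [-3.43262514 -1.32241745 16.67784633 72.97290227]
((65.34609985351562, 79.8890380859375), (64.54981994628906, 124.81085205078125), 19.09349250793457) [[274.43328476 278.30383301]
 [315.26023483 160.35931873]
 [376.25891113 181.47424316]
 [335.43196106 299.41876221]]
[[395.26010023 193.54523013  12.        ]
 [657.88398343 107.70650253  12.        ]
 [612.51117031 -30.24377604  12.        ]
 [350.82545232  59.50747256  12.        ]] [141.21104202 276.2962019  145.22042394 276.64905861]
((73.42539978027344, 78.99888610839844), (79.80322265625, 132.14016723632812), 19.290042877197266)
```

View pics/top_c.png

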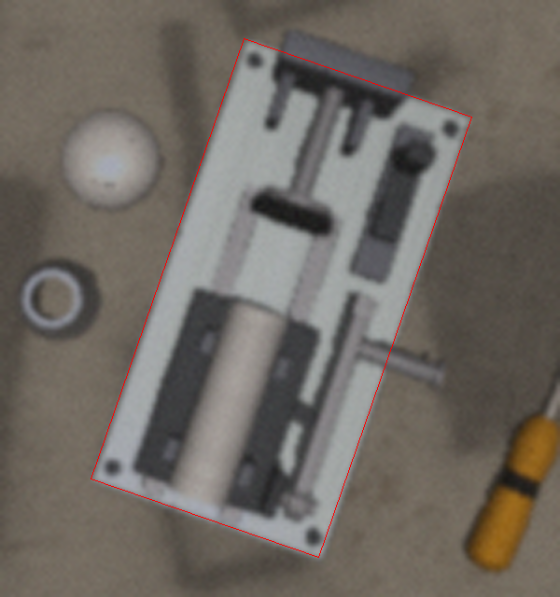

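The rectangle fits the plate (276x143 measured against 280x145). The pin shows at crop (365..440, 345..375). I now check the predicted grip point against both pictures and compute the first move.

```bash
cat >> h.py <<'E'
from scipy.spatial.transform import Rotation as Ro
A=np.radians(-18.0);EX=np.array([np.cos(A),np.sin(A),0]);EY=np.array([-np.sin(A),np.cos(A),0]);EZ=np.array([0,0,1.])
O=np.array([527.,88.3,0])
J=lambda x,y,z:O+x*EX+y*EY+z*EZ
def jig(p): q=np.asarray(p)-O; return np.array([q@EX,q@EY,q[2]])
RT=np.c_[EY,EX,-EZ]   # wanted tool axes
def delta(s,p,R=RT):
    C=Ro.from_rotvec(s["orientation"]);return C.inv().apply(p-s["position"])/1000,(C.inv()*Ro.from_matrix(R)).as_rotvec(degrees=True)
E
python3 - <<'E'
from h import *
from cell import observe
g=J(-37,-88,58);print(g,proj("top",[g,J(-37,-61,58),J(-37,-111,58)]),proj("scene",[g,J(-37,-111,58)]),"knob",proj("top",J(58,-55,50)))
s=observe();print(delta(s,g+[0,0,60]))
im=cv2.imread("pics/scene0.png");c=im[190:300,220:430].copy()
for q in proj("scene",[g,J(-37,-61,58),J(-37,-111,58),J(-160,-85,12),J(120,-85,12),J(120,60,12),J(-160,60,12)]): cv2.circle(c,tuple(int(a) for a in np.round(q-[220,190])),1,(0,0,255),-1)
cv2.imwrite("pics/sc.png",cv2.resize(c,None,fx=3.5,fy=3.5))
E
```

```text
[464.61741339  16.04065536  58.        ] [[358.26207278 247.87875173]
 [346.1457653  243.75138391]
 [368.57850278 251.39299906]] [[334.54933504 258.70963792]
 [341.20065406 265.76410914]] knob [[357.01628117 200.65669817]]
(array([-0.40837836, -0.37711172,  0.08730327]), array([-7.20269513e-02,  6.07973480e-02,  8.14250476e+01]))
```

View pics/sc.png

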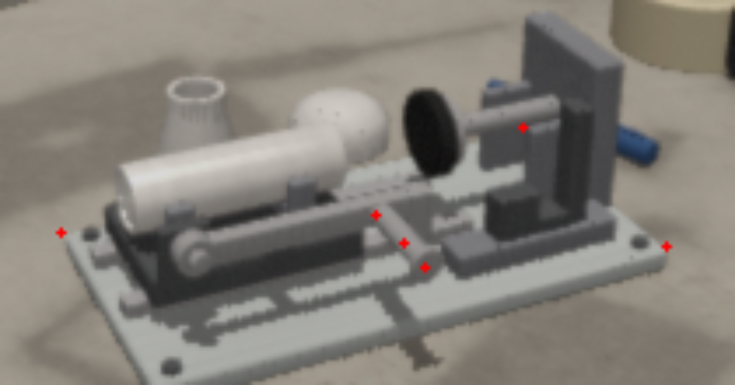

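The predicted pin points land on the pin in both views: (334,259) in scene and (358,248) in top. Now the arm moves over it.

Emit:
move_arm --steps '[{"linear": [-0.027,-0.025,0],"rot": [0,0,5.5]},{"linear": [-0.055,-0.05,0],"rot": [0,0,11]},{"linear": [-0.082,-0.075,0],"rot": [0,0,16.5]},{"linear": [-0.11,-0.1,0],"rot": [0,0,22]},{"linear": [-0.136,-0.126,0],"rot": [0,0,27.2]}]'

```text
invalid input at $.steps[0]: expected keys linear, rot, claw
```

```bash
python3 - <<'E'
from h import *
from cell import observe
s=observe();print(s["position"],s["ft_force"],s["joint_pos"],delta(s,J(-37,-88,118)))
E
```

```text
[268.151797   536.12286132 204.73958616] [ 0.31663281  0.13391407 -1.03867301] [ 1.10700531e+00  3.14131104e-01 -4.79693655e-02  1.21020588e+00
  1.44104665e-05  1.57082542e+00] (array([-0.40837836, -0.37711172,  0.08730327]), array([-7.20269513e-02,  6.07973480e-02,  8.14250476e+01]))
```

Emit:
move_arm --steps '[{"linear": [-0.027,-0.025,0],"rot": [0,0,5.5],"claw": 0.06},{"linear": [-0.055,-0.05,0],"rot": [0,0,11],"claw": 0.06},{"linear": [-0.082,-0.075,0],"rot": [0,0,16.5],"claw": 0.06},{"linear": [-0.11,-0.1,0],"rot": [0,0,22],"claw": 0.06},{"linear": [-0.136,-0.126,0],"rot": [0,0,27.2],"claw": 0.06}]'

```text
clock: 0.52
position: [333.9, 361.3, 205.0]
orientation: [1.427, 2.799, -0.001]
ft_force: [0.9, 0.1, 0.9]
finger_gap: 60.2
finger_force: 0.0
```

```bash
cat > st.py <<'E'
from h import *
from cell import observe
import sys
s=observe();np.set_printoptions(precision=4,suppress=True)
F=s["ft_force"]
print(s["clock"],"tcp",s["position"],"jig",jig(s["position"]),"Fjig",np.array([F@EX,F@EY,F[2]]),"gap",s["finger_gap"],s["finger_force"],"J1,6",s["joint_pos"][[0,5]])
if len(sys.argv)>1: print(delta(s,J(*map(float,sys.argv[1:4]))))
E
python3 st.py -37 -88 118
```

```text
0.5167 tcp [333.8812 361.316  205.0442] jig [-268.0335  199.9766  205.0442] Fjig [0.8206 0.4045 0.9098] gap 60.206617589753 0.0 J1,6 [0.8251 1.7678]
(array([-0.3562, -0.097 ,  0.0872]), array([-0.0164,  0.036 , 53.986 ]))
```

Emit:
move_arm --steps '[{"linear": [-0.036,-0.01,0],"rot": [0,0,5.4],"claw": 0.06},{"linear": [-0.072,-0.02,0],"rot": [0,0,10.8],"claw": 0.06},{"linear": [-0.108,-0.03,0],"rot": [0,0,16.2],"claw": 0.06},{"linear": [-0.144,-0.04,0],"rot": [0,0,21.6],"claw": 0.06},{"linear": [-0.18,-0.05,0],"rot": [0,0,27],"claw": 0.06}]'

```text
clock: 0.93
position: [399.7, 186.5, 205.4]
orientation: [-2.041, -2.388, 0.0]
ft_force: [0.9, -1.0, 0.1]
finger_gap: 60.2
finger_force: 0.0
```

```bash
python3 st.py -37 -88 118
```

```text
0.9333 tcp [399.674  186.5379 205.3742] jig [-151.4514   54.0839  205.3742] Fjig [ 1.1849 -0.6571  0.1263] gap 60.18293134592216 0.0 J1,6 [0.4367 1.8507]
(array([-0.1785,  0.0375,  0.0874]), array([-0.008 ,  0.0043, 26.9812]))
```

Emit:
move_arm --steps '[{"linear": [-0.036,0.007,0.0],"rot": [0,0,5.4],"claw": 0.05},{"linear": [-0.072,0.015,0.01],"rot": [0,0,10.8],"claw": 0.05},{"linear": [-0.108,0.022,0.03],"rot": [0,0,16.2],"claw": 0.05},{"linear": [-0.144,0.03,0.05],"rot": [0,0,21.6],"claw": 0.05},{"linear": [-0.1785,0.0375,0.075],"rot": [0,0,27],"claw": 0.05}]'

```text
clock: 1.35
position: [465.8, 17.6, 131.6]
orientation: [2.542, 1.844, 0.003]
ft_force: [0.8, 1.1, -0.6]
finger_gap: 50.2
finger_force: 0.0
```

```bash
python3 - <<'E'
from h import *
from cell import observe
s=observe();p,d=vision.read_camera("wrist");np.save("w.npy",d)
m=vision.camera_params("wrist");M=m["mount"]
C=Ro.from_rotvec(s["orientation"]).as_matrix()
# tool 'axes are the flange's': project predicted pin points
im=p[:,:,::-1].copy()
for y in (-111,-88,-61):
    q=C.T@(J(-37,y,58)-s["position"]);q=M[:3,:3].T@(q-M[:3,3]);u=m["K"]@q;print(u[:2]/u[2]);cv2.circle(im,tuple(int(a) for a in u[:2]/u[2]),2,(0,0,255),-1)
cv2.imwrite("pics/w1.png",im)
E
python3 st.py -37 -88 39
```

```text
[320.247322   223.61334189]
[320.17544951 199.96027264]
[320.08642892 170.66380552]
1.4 tcp [464.8255  12.6987 126.7941] jig [-35.7693 -91.1141 126.7941] Fjig [ 1.565  -3.7805 -2.9973] gap 49.943400564101864 0.0 J1,6 [0.0307 1.9255]
(array([ 0.0036, -0.0012,  0.0878]), array([-0.072 ,  0.2978, -0.5644]))
```

View pics/w1.png

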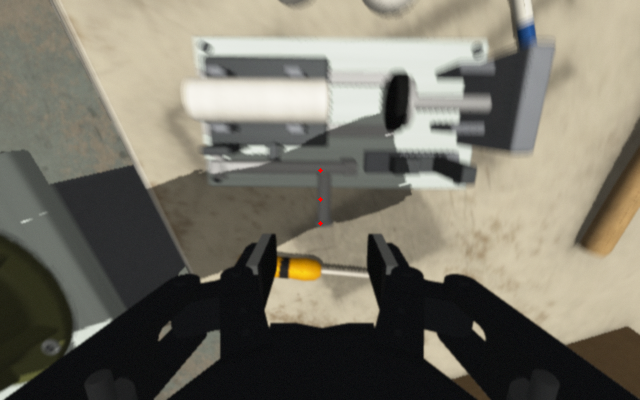

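The wrist view shows the pin between the fingers at about (325,200), a few pixels right of the prediction, and the picture was taken while moving. I settle lower and look again.

Emit:
move_arm --steps '[{"linear": [0.003,-0.001,0.01],"rot": [0,0,-0.5],"claw": 0.05},{"linear": [0.003,-0.001,0.025],"rot": [0,0,-0.5],"claw": 0.05},{"linear": [0.003,-0.001,0.03],"rot": [0,0,-0.5],"claw": 0.05},{"linear": [0.003,-0.001,0.03],"rot": [0,0,-0.5],"claw": 0.05},{"linear": [0.003,-0.001,0.03],"rot": [0,0,-0.5],"claw": 0.05}]'

```text
clock: 1.82
position: [464.3, 23.6, 101.7]
orientation: [-2.528, -1.865, 0.001]
ft_force: [1.3, 0.4, 0.1]
finger_gap: 50.2
finger_force: 0.0
```

```bash
python3 - <<'E'
from h import *
from cell import observe
s=observe();p,d=vision.read_camera("wrist");np.save("w.npy",d)
m=vision.camera_params("wrist");M=m["mount"]
C=Ro.from_rotvec(s["orientation"]).as_matrix()
im=p[:,:,::-1].copy()
for y in (-111,-88,-61):
    q=C.T@(J(-37,y,58)-s["position"]);q=M[:3,:3].T@(q-M[:3,3]);u=m["K"]@q;print(u[:2]/u[2],q[2]);cv2.circle(im,tuple(int(a) for a in u[:2]/u[2]),1,(0,0,255),-1)
cv2.imwrite("pics/w2.png",cv2.resize(im[120:320,200:460],None,fx=3,fy=3))
E
python3 st.py -37 -88 39
```

```text
[323.62183608 242.32890107] 230.91862131435812
[324.0767283  216.32923726] 224.70246164675288
[324.64392462 183.91075881] 217.40523073260758
1.8667 tcp [464.9008  23.5695 102.2249] jig [-39.0571 -80.752  102.2249] Fjig [0.564  0.523  0.0283] gap 50.13683392540005 0.0 J1,6 [0.0506 1.9213]
(array([-0.0073,  0.0019,  0.0632]), array([ 0.0275, -0.0164,  0.8168]))
```

View pics/w2.png

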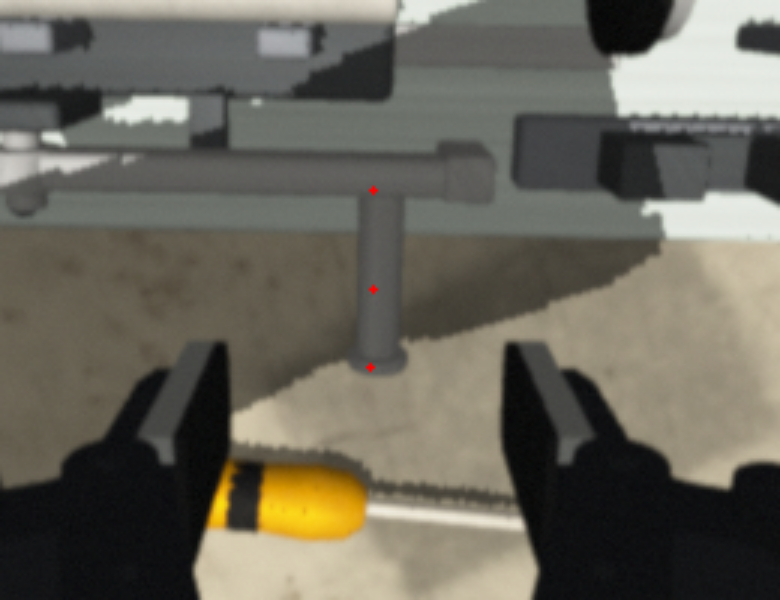

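The pin is centred at about crop (380,290), 2 mm further along +x than predicted, and between the fingers. The fingers will clear the screwdriver. Now I descend.

Emit:
move_arm --steps '[{"linear": [-0.0072,0.0035,0.01],"rot": [0,0,0.8],"claw": 0.04},{"linear": [-0.0072,0.0035,0.03],"rot": [0,0,0.8],"claw": 0.04},{"linear": [-0.0072,0.0035,0.05],"rot": [0,0,0.8],"claw": 0.04},{"linear": [-0.0072,0.0035,0.063],"rot": [0,0,0.8],"claw": 0.04},{"linear": [-0.0072,0.0035,0.063],"rot": [0,0,0.8],"claw": 0.03}]' --squeeze 20

```text
clock: 2.28
position: [463.9, 14.6, 36.3]
orientation: [-2.541, -1.844, 0.005]
ft_force: [-0.8, -0.6, -0.9]
finger_gap: 30.4
finger_force: 0.0
```

```bash
python3 st.py -35.5 -88 39
```

```text
2.2833 tcp [463.894   14.6251  36.3014] jig [-37.2506 -89.5699  36.3014] Fjig [-0.6064 -0.8776 -0.9109] gap 30.403690890564327 0.0 J1,6 [0.0317 1.9181]
(array([ 0.0016,  0.0017, -0.0027]), array([-0.1936,  0.0811, -0.0838]))
```

Emit:
move_arm --steps '[{"linear": [0.001,0.0012,-0.002],"rot": [0,0,0],"claw": 0.02},{"linear": [0.001,0.0012,-0.002],"rot": [0,0,0],"claw": 0.015},{"linear": [0.001,0.0012,-0.002],"rot": [0,0,0],"claw": 0.012},{"linear": [0.001,0.0012,-0.002],"rot": [0,0,0],"claw": 0.009},{"linear": [0.001,0.0012,-0.002],"rot": [0,0,0],"claw": 0.006}]' --squeeze 20

```text
clock: 2.7
position: [468.1, 15.5, 41.4]
orientation: [2.542, 1.845, 0.002]
ft_force: [-0.0, 0.2, 0.4]
finger_gap: 5.8
finger_force: 0.0
```

```bash
python3 st.py -35.5 -88 39
```

```text
2.7 tcp [468.0777  15.5034  41.4144] jig [-33.543  -87.4417  41.4144] Fjig [-0.0949  0.1434  0.4497] gap 5.77091707131618 0.0 J1,6 [0.0331 1.9193]
(array([-0.0006, -0.002 ,  0.0024]), array([ 0.0812, -0.027 , -0.0706]))
```

The fingers closed to 5.8 mm with no grip force, so they missed the pin. I look.

```bash
python3 - <<'E'
from h import *
p,d=vision.read_camera("wrist");q,e=vision.read_camera("scene")
a=cv2.resize(p[120:320,200:460,::-1],(780,600))[:,:];b=cv2.resize(q[190:300,220:430,::-1],(400,210))
cv2.imwrite("pics/w3.png",cv2.hconcat([cv2.resize(a,(400,308)),cv2.resize(q[180:290,240:383,::-1],(400,308))]))
E
```

```text
(no output)
```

View pics/w3.png

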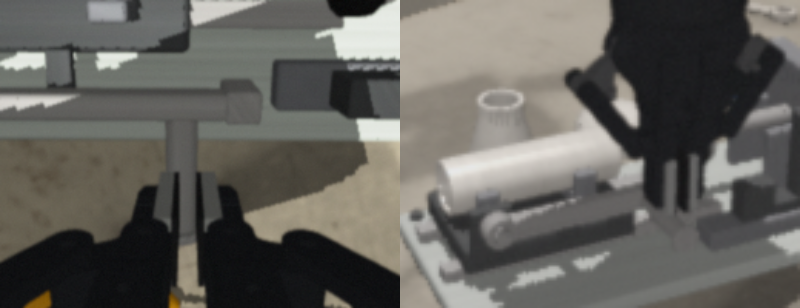

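```bash
python3 - <<'E'
from h import *
from cell import observe
np.set_printoptions(precision=1,suppress=True)
s=observe();p,d=vision.read_camera("wrist");m=vision.camera_params("wrist");M=m["mount"]
C=Ro.from_rotvec(s["orientation"]).as_matrix()
print(s["finger_gap"],s["finger_force"],jig(s["position"]))
for r in (200,215,225,235,243,250,256,262,268,272,276):
    print(r,end=": ")
    for c in (304,308,312,316,320,323,326,330,334,338,342):
        z=d[r,c];q=np.linalg.inv(m["K"])@[c,r,1]*z;t=M[:3,:3]@q+M[:3,3];w=jig(C@t+s["position"]);print("%d,%d,%d"%tuple(np.round(w)),end="  ")
    print()
print(proj("scene",[s["position"],s["position"]+[0,0,19]]))
E
```

```text
5.923828557665968 0.0 [-33.9 -87.6  41.1]
200: -46,-77,12  -41,-63,59  -39,-62,63  -36,-62,64  -34,-62,64  -33,-62,64  -31,-62,62  -27,-77,12  -24,-76,13  -21,-76,13  -18,-77,12  
215: -47,-93,0  -41,-72,58  -39,-71,63  -37,-71,63  -34,-70,66  -33,-70,64  -31,-71,62  -27,-92,1  -23,-93,0  -20,-92,1  -17,-93,0  
225: -48,-101,0  -41,-79,58  -39,-77,62  -37,-76,65  -34,-76,64  -33,-76,64  -31,-77,62  -27,-101,0  -23,-102,-1  -20,-101,1  -17,-101,0  
235: -43,-77,76  -41,-77,76  -38,-77,75  -36,-80,69  -34,-83,63  -33,-83,64  -31,-83,62  -29,-77,76  -27,-77,76  -25,-77,75  -17,-110,0  
243: -42,-78,85  -40,-78,85  -38,-78,84  -36,-84,72  -34,-88,63  -33,-87,64  -31,-88,62  -29,-78,85  -27,-78,85  -25,-77,86  -23,-81,77  
250: -42,-77,93  -40,-78,93  -38,-77,93  -37,-88,72  -34,-92,64  -33,-92,64  -31,-93,61  -30,-77,93  -28,-77,93  -26,-77,94  -24,-77,94  
256: -41,-77,99  -40,-77,99  -38,-77,99  -37,-91,73  -34,-95,65  -33,-95,64  -31,-97,62  -30,-77,99  -28,-77,99  -26,-78,98  -24,-77,99  
262: -41,-77,105  -39,-77,105  -38,-77,105  -37,-94,74  -34,-99,64  -33,-100,64  -31,-101,61  -30,-78,103  -28,-77,104  -27,-78,104  -25,-78,104  
268: -41,-77,110  -39,-77,110  -38,-80,105  -37,-98,74  -34,-104,63  -33,-104,63  -31,-105,62  -30,-80,104  -28,-80,104  -27,-76,111  -25,-77,110  
272: -40,-76,114  -39,-76,115  -38,-82,105  -37,-99,76  -34,-106,64  -33,-106,64  -31,-106,64  -30,-82,104  -29,-78,112  -27,-76,114  -25,-77,113  
276: -40,-76,117  -39,-77,116  -38,-84,105  -37,-108,66  -34,-108,66  -33,-108,66  -31,-108,65  -30,-84,105  -29,-79,113  -27,-76,118  -26,-76,118  
[[335.9 266.9]
 [336.2 257. ]]
```

The depth readings put the pin at x -35.5 with its top at 64, as expected. The fingertips seem to sit above it, well behind the stated TCP. I scan for the tip edge.

```bash
python3 - <<'E'
from h import *
from cell import observe
s=observe();p,d=vision.read_camera("wrist");m=vision.camera_params("wrist");M=m["mount"]
for c in (304,309,335,339):
    print(c,end=": ")
    for r in range(226,240):
        z=d[r,c];t=M[:3,:3]@(np.linalg.inv(m["K"])@[c,r,1]*z)+M[:3,3];print(r,"%d,%d,%d"%tuple(np.round(t)),end="  ")
    print()
w=cv2.cvtColor(cv2.imread("pics/w2.png"),cv2.COLOR_BGR2GRAY)
# scene: silhouettes around finger, dark mask lower boundary
q,e=vision.read_camera("scene");c=vision.camera_params("scene");R=cv2.Rodrigues(c["rvec"])[0]
for v in range(236,276,3):
    print(v,end=": ")
    for u in range(322,352,4):
        P=R.T@(np.linalg.inv(c["K"])@[u,v,1]*e[v,u]-c["tvec"]);print("%d,%d,%d"%tuple(np.round(jig(P))),end="  ")
    print()
E
```

```text
304: 226 -14,-14,41  227 -15,-14,41  228 -16,-14,41  229 -17,-14,41  230 -17,-14,40  231 -18,-14,40  232 10,-9,-31  233 10,-9,-32  234 10,-9,-33  235 10,-9,-34  236 10,-9,-36  237 10,-9,-37  238 10,-9,-38  239 11,-8,-40  
309: 226 9,-7,-19  227 8,-7,-18  228 8,-7,-20  229 7,-7,-19  230 7,-7,-19  231 7,-7,-20  232 10,-6,-30  233 10,-6,-32  234 10,-6,-33  235 11,-6,-35  236 10,-6,-36  237 10,-6,-37  238 10,-6,-38  239 10,-6,-39  
335: 226 -15,11,42  227 -15,11,41  228 -16,11,40  229 -17,11,40  230 -18,11,41  231 -19,11,41  232 10,8,-30  233 10,8,-32  234 10,8,-32  235 10,7,-35  236 10,7,-36  237 10,7,-37  238 10,7,-39  239 10,7,-40  
339: 226 -14,15,40  227 -16,15,42  228 -16,15,41  229 -17,15,41  230 -18,15,41  231 -19,15,42  232 10,10,-31  233 10,10,-32  234 10,10,-34  235 10,10,-35  236 11,9,-37  237 10,9,-37  238 10,9,-38  239 11,9,-40  
236: -67,-101,114  -60,-101,112  -51,-97,108  -45,-100,108  -30,-84,96  -31,-99,104  -24,-99,103  28,-23,52  
239: 10,55,10  17,50,10  -50,-96,102  -43,-96,100  -38,-100,101  -30,-98,99  -24,-100,98  59,30,11  
242: -3,27,21  4,25,20  -49,-94,96  -
[... 460 characters left out ...]
257: -36,-39,33  -20,-23,20  -40,-78,56  -43,-96,67  -33,-92,63  -9,-63,40  16,-33,16  14,-50,27  
260: -36,-40,28  -23,-30,19  -15,-30,17  -41,-94,60  -38,-101,63  -34,-108,66  7,-49,21  10,-58,26  
263: -36,-40,22  -24,-32,14  -17,-33,12  -9,-34,11  -41,-107,62  -35,-110,62  -28,-110,60  8,-61,22  
266: -34,-36,13  -27,-38,12  -21,-41,12  -14,-45,12  -42,-110,59  -35,-110,57  -28,-111,55  7,-63,17  
269: -37,-43,11  -31,-47,12  -25,-50,12  -19,-52,12  -12,-56,12  -36,-112,52  1,-61,12  7,-65,12  
272: -42,-53,13  -35,-55,12  -29,-58,12  -23,-62,13  -17,-64,12  -10,-66,12  -5,-71,13  3,-72,11  
275: -46,-60,12  -39,-62,11  -34,-67,12  -27,-68,11  -22,-74,14  -15,-76,13  -9,-78,12  -2,-80,11
```

Both cameras agree: the real fingertips end about 30 mm behind the reported TCP, at z 71, just above the pin. So the tips need a TCP height of about 10 mm to grip. I open, go down 31 mm while watching the force, then close.

Emit:
move_arm --steps '[{"linear": [0,-0.0015,0],"rot": [0,0,0],"claw": 0.04},{"linear": [0,-0.0015,0],"rot": [0,0,0],"claw": 0.04},{"linear": [0,-0.0015,0.0],"rot": [0,0,0],"claw": 0.04},{"linear": [0,-0.0015,0.007],"rot": [0,0,0],"claw": 0.04},{"linear": [0,-0.0015,0.014],"rot": [0,0,0],"claw": 0.04}]' --squeeze 20

```text
clock: 3.37
position: [466.4, 16.0, 26.4]
orientation: [2.542, 1.845, 0.001]
ft_force: [-0.3, -0.2, -0.5]
finger_gap: 39.9
finger_force: 0.0
```

Emit:
move_arm --steps '[{"linear": [0,0,0.005],"rot": [0,0,0],"claw": 0.04},{"linear": [0,0,0.01],"rot": [0,0,0],"claw": 0.04},{"linear": [0,0,0.015],"rot": [0,0,0],"claw": 0.04},{"linear": [0,0,0.016],"rot": [0,0,0],"claw": 0.04},{"linear": [0,0,0.016],"rot": [0,0,0],"claw": 0.04}]'

```text
clock: 3.78
position: [465.4, 15.9, 10.0]
orientation: [-2.542, -1.845, 0.002]
ft_force: [0.0, 0.4, 0.3]
finger_gap: 40.4
finger_force: 0.0
```

```bash
python3 st.py -35.5 -88 10;  python3 - <<'E'
from h import *
from cell import observe
s=observe();p,d=vision.read_camera("wrist");m=vision.camera_params("wrist");M=m["mount"];C=Ro.from_rotvec(s["orientation"]).as_matrix()
for r in (205,220,235,245,255):
    print(r,end=": ")
    for c in range(282,366,6):
        z=d[r,c];t=M[:3,:3]@(np.linalg.inv(m["K"])@[c,r,1]*z)+M[:3,3];print("%d,%d,%d"%tuple(np.round(jig(C@t+s["position"]))),end="  ")
    print()
E
```

```text
3.7833 tcp [465.3979  15.9225  10.0144] jig [-36.2212 -87.8712  10.0144] Fjig [-0.0978  0.433   0.2658] gap 40.445269108233596 0.0 J1,6 [0.0342 1.9205]
(array([-0.0001,  0.0007,  0.    ]), array([-0.0647,  0.0245, -0.0761]))
205: -53,-55,65  -50,-55,65  -47,-55,66  -45,-55,65  -42,-55,65  -40,-55,65  -37,-55,66  -35,-55,65  -32,-55,65  -30,-54,66  -27,-55,65  -24,-55,65  -22,-55,66  -19,-55,65  
220: -61,-81,11  -57,-81,12  -53,-81,12  -49,-81,13  -46,-81,12  -40,-63,62  -37,-62,64  -35,-62,64  -32,-62,64  -27,-81,13  -23,-81,12  -19,-81,13  -15,-81,12  -11,-81,12  
235: -56,-78,45  -36,-20,179  -55,-97,1  -51,-96,1  -47,-97,-1  -40,-71,61  -37,-70,63  -35,-69,64  -32,-70,62  -26,-97,-1  -22,-97,0  -17,-97,1  -13,-97,0  -16,-78,44  
245: -56,-80,51  -60,-105,-1  -55,-104,1  -51,-104,1  -47,-105,0  -40,-76,61  -37,-74,65  -36,-20,179  -32,-74,64  -26,-105,-1  -21,-104,0  -17,-104,0  -13,-104,1  -16,-82,47  
255: -56,-85,52  -60,-112,0  -55,-112,0  -51,-112,1  -47,-113,-1  -40,-81,61  -37,-80,63  -35,-79,64  -32,-80,63  -26,-112,0  -21,-113,-1  -17,-113,-1  -13,-112,0  -16,-87,48
```

The fingers now straddle the pin: inner faces at -56 and -16, pin at -36, tips at about z 40. Close.

Emit:
move_arm --steps '[{"linear": [0,0.0005,0],"rot": [0,0,0],"claw": 0.025},{"linear": [0,0.0005,0],"rot": [0,0,0],"claw": 0.015},{"linear": [0,0.0005,0],"rot": [0,0,0],"claw": 0.009},{"linear": [0,0.0005,0],"rot": [0,0,0],"claw": 0.008},{"linear": [0,0.0005,0],"rot": [0,0,0],"claw": 0.008}]' --squeeze 20

```text
clock: 4.25
position: [466.7, 15.8, 10.9]
orientation: [2.543, 1.845, 0.001]
ft_force: [-0.2, -0.2, 3.1]
finger_gap: 11.0
finger_force: 19.9
```

```bash
python3 st.py
```

```text
4.25 tcp [466.6507  15.8472  10.9223] jig [-35.0065 -87.5556  10.9223] Fjig [-0.1634 -0.2716  3.1007] gap 11.037765169492438 19.889455139636993 J1,6 [0.0339 1.9201]
```

Gripped, with an 11 mm gap and 20 N. Now I lift along the arc: 20 mm up, 2 mm back.

Emit:
move_arm --steps '[{"linear": [0,-0.0001,-0.004],"rot": [0,0,0],"claw": 0.008},{"linear": [0,-0.0003,-0.008],"rot": [0,0,0],"claw": 0.008},{"linear": [0,-0.0008,-0.012],"rot": [0,0,0],"claw": 0.008},{"linear": [0,-0.0013,-0.016],"rot": [0,0,0],"claw": 0.008},{"linear": [0,-0.002,-0.02],"rot": [0,0,0],"claw": 0.008}]' --squeeze 25

```text
clock: 4.67
position: [464.6, 16.5, 31.1]
orientation: [2.543, 1.845, 0.0]
ft_force: [0.5, 0.7, -3.8]
finger_gap: 11.2
finger_force: 24.3
```

```bash
python3 st.py;python3 - <<'E'
from h import *
q,e=vision.read_camera("scene");cv2.imwrite("pics/s4.png",cv2.resize(q[180:300,230:430,::-1],None,fx=3.5,fy=3.5))
E
```

```text
4.6667 tcp [464.6303  16.4625  31.1297] jig [-37.1181 -87.5948  31.1297] Fjig [ 0.3007  0.7857 -3.76  ] gap 11.163172888813344 24.31815505027771 J1,6 [0.0354 1.9216]
```

View pics/s4.png

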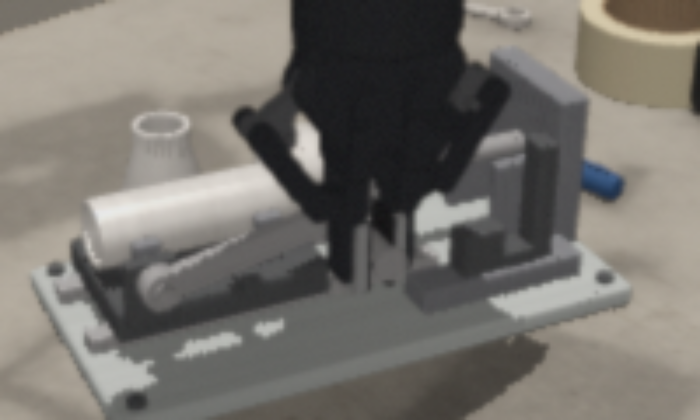

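The bar is lifted, visible sloping up from the pivot at (155,285) into the gripper. I push along +x, staying well short of the earliest possible wall contact at about 58.

Emit:
move_arm --steps '[{"linear": [0,0.007,0],"rot": [0,0,0],"claw": 0.008},{"linear": [0,0.015,0],"rot": [0,0,0],"claw": 0.008},{"linear": [0,0.023,0],"rot": [0,0,0],"claw": 0.008},{"linear": [0,0.03,0],"rot": [0,0,0],"claw": 0.008},{"linear": [0,0.036,0],"rot": [0,0,0],"claw": 0.008}]'

```text
clock: 5.13
position: [499.4, 5.0, 30.3]
orientation: [-2.543, -1.845, 0.001]
ft_force: [-2.2, 2.9, -4.5]
finger_gap: 11.1
finger_force: 24.6
```

```bash
python3 st.py
```

```text
5.1333 tcp [499.3539   4.9852  30.2586] jig [ -0.5473 -87.7802  30.2586] Fjig [-2.9788  2.1052 -4.4639] gap 11.074664982611633 24.56555485725403 J1,6 [0.0099 1.8963]
```

Emit:
move_arm --steps '[{"linear": [0,0.004,0],"rot": [0,0,0],"claw": 0.008},{"linear": [0,0.008,0],"rot": [0,0,0],"claw": 0.008},{"linear": [0,0.012,0],"rot": [0,0,0],"claw": 0.008},{"linear": [0,0.015,0],"rot": [0,0,0],"claw": 0.008},{"linear": [0,0.016,0],"rot": [0,0,0],"claw": 0.008}]'

```text
clock: 5.55
position: [514.6, -0.1, 30.7]
orientation: [2.542, 1.844, 0.0]
ft_force: [-1.7, 1.5, -4.0]
finger_gap: 11.0
finger_force: 24.6
```

```bash
python3 st.py
```

```text
5.55 tcp [514.6317  -0.0998  30.6982] jig [ 15.5541 -87.8952  30.6982] Fjig [-2.1265  0.9341 -3.9724] gap 10.983255203874156 24.573673903942108 J1,6 [0.0002 1.8866]
```

Travel is about 52.7, with only friction felt. Before creeping, I get a rough wall position from scene depth to choose the step size; the stop itself will be found by feel.

```bash
python3 - <<'E'
from h import *
q,e=vision.read_camera("scene");c=vision.camera_params("scene");R=cv2.Rodrigues(c["rvec"])[0]
for v in (222,230,238,244,250):
    print(v,end=": ")
    for u in range(350,396,3):
        P=R.T@(np.linalg.inv(c["K"])@[u,v,1]*e[v,u]-c["tvec"]);print("%d,%d,%d"%tuple(np.round(jig(P))),end="  ")
    print()
E
```

```text
222: 32,-14,75  -1,-81,114  -3,-92,120  -2,-101,124  1,-104,125  5,-107,125  27,-82,109  32,-82,108  24,-103,119  32,-100,116  42,-95,112  46,-97,111  50,-100,112  55,-101,111  105,-40,72  114,-38,69  
230: -18,-100,113  -11,-99,110  -3,-95,107  -1,-100,109  4,-101,108  23,-81,94  25,-86,96  25,-95,101  27,-101,103  33,-101,102  73,-51,68  72,-62,73  77,-63,73  102,-38,55  108,-39,54  114,-40,53  
238: 6,-61,73  -3,-86,87  -2,-94,92  3,-94,90  7,-98,91  22,-83,80  22,-92,85  22,-101,89  33,-94,83  84,-27,36  70,-57,55  72,-63,58  76,-67,59  104,-37,37  108,-41,38  116,-39,35  
244: 49,11,12  -3,-87,77  -2,-95,81  4,-95,79  7,-100,81  13,-99,79  13,-107,83  17,-110,84  31,-97,74  85,-27,23  72,-55,41  71,-66,47  78,-66,46  102,-41,27  110,-40,24  141,-7,-1  
250: 20,-39,33  -1,-84,63  -1,-95,69  4,-96,68  8,-99,69  23,-84,57  13,-109,73  18,-110,72  58,-59,35  64,-59,33  68,-63,35  72,-66,35  80,-65,32  91,-59,26  96,-60,26  115,-43,12
```

Emit:
move_arm --steps '[{"linear": [0,0.0006,0],"rot": [0,0,0],"claw": 0.008},{"linear": [0,0.0012,0],"rot": [0,0,0],"claw": 0.008},{"linear": [0,0.0018,0],"rot": [0,0,0],"claw": 0.008},{"linear": [0,0.0024,0],"rot": [0,0,0],"claw": 0.008},{"linear": [0,0.003,0],"rot": [0,0,0],"claw": 0.008}]'

```text
clock: 6.02
position: [516.5, -0.7, 30.6]
orientation: [-2.543, -1.845, 0.001]
ft_force: [-2.4, 1.8, -2.7]
finger_gap: 10.9
finger_force: 24.6
```

Depth puts the wall face near x 72 in my frame, so contact should come at a travel of about 76 to 78. I go on gently to about 67, then creep.

Emit:
move_arm --steps '[{"linear": [0,0.0015,0],"rot": [0,0,0],"claw": 0.008},{"linear": [0,0.003,0],"rot": [0,0,0],"claw": 0.008},{"linear": [0,0.0045,0],"rot": [0,0,0],"claw": 0.008},{"linear": [0,0.006,0],"rot": [0,0,0],"claw": 0.008},{"linear": [0,0.007,0],"rot": [0,0,0],"claw": 0.008}]'

```text
clock: 6.43
position: [523.2, -2.8, 30.4]
orientation: [-2.542, -1.845, 0.001]
ft_force: [-4.4, 2.1, -4.1]
finger_gap: 10.9
finger_force: 24.6
```

Emit:
move_arm --steps '[{"linear": [0,0.001,0],"rot": [0,0,0],"claw": 0.008},{"linear": [0,0.002,0],"rot": [0,0,0],"claw": 0.008},{"linear": [0,0.003,0],"rot": [0,0,0],"claw": 0.008},{"linear": [0,0.004,0],"rot": [0,0,0],"claw": 0.008},{"linear": [0,0.0045,0],"rot": [0,0,0],"claw": 0.008}]'

```text
clock: 6.85
position: [527.3, -4.2, 30.4]
orientation: [-2.542, -1.845, 0.001]
ft_force: [-4.5, 1.7, -4.5]
finger_gap: 10.9
finger_force: 24.6
```

```bash
python3 st.py
```

```text
6.85 tcp [527.2811  -4.2077  30.4024] jig [ 28.8538 -87.8932  30.4024] Fjig [-4.8448  0.2562 -4.4844] gap 10.914362744511815 24.60036814212799 J1,6 [-0.008   1.8782]
```

Travel 66 with Fx -4.8 matches friction plus seal. Creeping from here.

Emit:
move_arm --steps '[{"linear": [0,0.0005,0],"rot": [0,0,0],"claw": 0.008},{"linear": [0,0.001,0],"rot": [0,0,0],"claw": 0.008},{"linear": [0,0.0015,0],"rot": [0,0,0],"claw": 0.008},{"linear": [0,0.002,0],"rot": [0,0,0],"claw": 0.008},{"linear": [0,0.0025,0],"rot": [0,0,0],"claw": 0.008}]'

```text
clock: 7.27
position: [529.3, -4.9, 30.3]
orientation: [-2.542, -1.844, 0.002]
ft_force: [-4.9, 1.9, -4.4]
finger_gap: 11.2
finger_force: 24.6
```

```bash
python3 st.py
```

```text
7.2667 tcp [529.2719  -4.8662  30.312 ] jig [ 30.9506 -87.9042  30.312 ] Fjig [-5.2934  0.3016 -4.3585] gap 11.247215281612046 24.605678915977478 J1,6 [-0.0094  1.8768]
```

Emit:
move_arm --steps '[{"linear": [0,0.0004,0],"rot": [0,0,0],"claw": 0.008},{"linear": [0,0.0008,0],"rot": [0,0,0],"claw": 0.008},{"linear": [0,0.0012,0],"rot": [0,0,0],"claw": 0.008},{"linear": [0,0.0016,0],"rot": [0,0,0],"claw": 0.008},{"linear": [0,0.002,0],"rot": [0,0,0],"claw": 0.008}]'

```text
clock: 7.68
position: [530.9, -5.4, 30.2]
orientation: [-2.541, -1.844, 0.002]
ft_force: [-6.2, 2.6, -4.4]
finger_gap: 11.1
finger_force: 24.6
```

```bash
python3 st.py
```

```text
7.6833 tcp [530.929   -5.4069  30.2085] jig [ 32.6937 -87.9064  30.2085] Fjig [-6.6796  0.5767 -4.427 ] gap 11.14558869307121 24.609931111335754 J1,6 [-0.0105  1.8757]
```

Emit:
move_arm --steps '[{"linear": [0,0.0003,0],"rot": [0,0,0],"claw": 0.008},{"linear": [0,0.0006,0],"rot": [0,0,0],"claw": 0.008},{"linear": [0,0.0009,0],"rot": [0,0,0],"claw": 0.008},{"linear": [0,0.0012,0],"rot": [0,0,0],"claw": 0.008},{"linear": [0,0.0015,0],"rot": [0,0,0],"claw": 0.008}]'

```text
clock: 8.1
position: [532.2, -5.8, 30.1]
orientation: [-2.541, -1.844, 0.002]
ft_force: [-5.7, 2.7, -3.8]
finger_gap: 10.9
finger_force: 24.6
```

```bash
python3 st.py
```

```text
8.1 tcp [532.1705  -5.8368  30.1303] jig [ 34.0073 -87.9317  30.1303] Fjig [-6.2211  0.7678 -3.8337] gap 10.948680265739723 24.61408942937851 J1,6 [-0.0113  1.8749]
```

Emit:
move_arm --steps '[{"linear": [0,0.0004,0],"rot": [0,0,0],"claw": 0.008},{"linear": [0,0.0008,0],"rot": [0,0,0],"claw": 0.008},{"linear": [0,0.0012,0],"rot": [0,0,0],"claw": 0.008},{"linear": [0,0.0016,0],"rot": [0,0,0],"claw": 0.008},{"linear": [0,0.002,0],"rot": [0,0,0],"claw": 0.008}]'

```text
clock: 8.52
position: [533.8, -6.4, 30.0]
orientation: [-2.541, -1.844, 0.003]
ft_force: [-6.5, 3.2, -3.6]
finger_gap: 10.7
finger_force: 24.6
```

```bash
python3 st.py
```

```text
8.5167 tcp [533.7725  -6.3855  30.0215] jig [ 35.7004 -87.9584  30.0215] Fjig [-7.2112  1.0714 -3.5656] gap 10.735903508664784 24.61965411901474 J1,6 [-0.0124  1.8737]
```

Emit:
move_arm --steps '[{"linear": [0,0.0003,0],"rot": [0,0,0],"claw": 0.008},{"linear": [0,0.0006,0],"rot": [0,0,0],"claw": 0.008},{"linear": [0,0.0009,0],"rot": [0,0,0],"claw": 0.008},{"linear": [0,0.0012,0],"rot": [0,0,0],"claw": 0.008},{"linear": [0,0.0015,0],"rot": [0,0,0],"claw": 0.008}]'

```text
clock: 8.93
position: [535.1, -6.8, 30.0]
orientation: [-2.541, -1.844, 0.003]
ft_force: [-6.5, 3.0, -3.9]
finger_gap: 10.8
finger_force: 24.6
```

```bash
python3 st.py
```

```text
8.9333 tcp [535.0577  -6.7897  29.9525] jig [ 37.0477 -87.9457  29.9525] Fjig [-7.0983  0.8931 -3.9439] gap 10.832581850580215 24.62277352809906 J1,6 [-0.0132  1.8729]
```

Emit:
move_arm --steps '[{"linear": [0,0.0003,0],"rot": [0,0,0],"claw": 0.008},{"linear": [0,0.0006,0],"rot": [0,0,0],"claw": 0.008},{"linear": [0,0.0009,0],"rot": [0,0,0],"claw": 0.008},{"linear": [0,0.0012,0],"rot": [0,0,0],"claw": 0.008},{"linear": [0,0.0012,0],"rot": [0,0,0],"claw": 0.008}]'

```text
clock: 9.35
position: [535.9, -7.1, 29.9]
orientation: [-2.54, -1.844, 0.004]
ft_force: [-7.1, 3.1, -4.1]
finger_gap: 10.7
finger_force: 24.7
```

```bash
python3 st.py
```

```text
9.35 tcp [535.9188  -7.0651  29.9126] jig [ 37.9517 -87.9415  29.9126] Fjig [-7.7025  0.707  -4.102 ] gap 10.722840038165018 24.68063861131668 J1,6 [-0.0138  1.8722]
```

Emit:
move_arm --steps '[{"linear": [0,0.0003,0],"rot": [0,0,0],"claw": 0.008},{"linear": [0,0.0006,0],"rot": [0,0,0],"claw": 0.008},{"linear": [0,0.0009,0],"rot": [0,0,0],"claw": 0.008},{"linear": [0,0.0012,0],"rot": [0,0,0],"claw": 0.008},{"linear": [0,0.0012,0],"rot": [0,0,0],"claw": 0.008}]'

```text
clock: 9.77
position: [536.0, -7.1, 29.7]
orientation: [-2.539, -1.843, 0.005]
ft_force: [-9.3, 4.6, -2.0]
finger_gap: 11.1
finger_force: 24.9
```

```bash
python3 st.py
```

```text
9.7667 tcp [536.0075  -7.0904  29.726 ] jig [ 38.0439 -87.9382  29.726 ] Fjig [-10.254    1.4691  -1.9612] gap 11.079772266992231 24.935879409313202 J1,6 [-0.0143  1.8716]
```

The stop is felt: 1.2 mm commanded gave only 0.1 mm of motion, and Fx rose about 2.7 N. Contact is at TCP jig x 38.0 (travel about 75). I lower along the arc while easing the preload.

Emit:
move_arm --steps '[{"linear": [0,-0.0003,0.0],"rot": [0,0,0],"claw": 0.008},{"linear": [0,-0.0002,0.0015],"rot": [0,0,0],"claw": 0.008},{"linear": [0,0.0001,0.003],"rot": [0,0,0],"claw": 0.008},{"linear": [0,0.0003,0.0045],"rot": [0,0,0],"claw": 0.008},{"linear": [0,0.0005,0.006],"rot": [0,0,0],"claw": 0.008}]'

```text
clock: 10.18
position: [536.8, -7.4, 24.1]
orientation: [-2.539, -1.843, 0.004]
ft_force: [-9.2, 4.2, 0.9]
finger_gap: 10.6
finger_force: 25.1
```

```bash
python3 st.py
```

```text
10.1833 tcp [536.8489  -7.3682  24.0968] jig [ 38.9299 -87.9424  24.0968] Fjig [-10.0266   1.2053   0.8553] gap 10.565048495414455 25.146002769470215 J1,6 [-0.0146  1.8713]
```

Emit:
move_arm --steps '[{"linear": [0,0.0,0.0015],"rot": [0,0,0],"claw": 0.008},{"linear": [0,0.0,0.003],"rot": [0,0,0],"claw": 0.008},{"linear": [0,0.0001,0.0045],"rot": [0,0,0],"claw": 0.008},{"linear": [0,0.0002,0.006],"rot": [0,0,0],"claw": 0.008},{"linear": [0,0.0002,0.006],"rot": [0,0,0],"claw": 0.008}]'

```text
clock: 10.6
position: [538.0, -7.7, 18.1]
orientation: [-2.541, -1.844, 0.003]
ft_force: [-7.4, 2.4, 0.3]
finger_gap: 11.3
finger_force: 24.7
```

```bash
python3 st.py
```

```text
10.6 tcp [537.9526  -7.7294  18.1005] jig [ 40.0913 -87.9449  18.1005] Fjig [-7.7912  0.0419  0.3337] gap 11.305406525138364 24.689111709594727 J1,6 [-0.0149  1.8712]
```

The tooth is in the notch (about 45 against the land's 50), free of the wall. I lower the rest.

Emit:
move_arm --steps '[{"linear": [0,0.0,0.0015],"rot": [0,0,0],"claw": 0.008},{"linear": [0,0.0,0.003],"rot": [0,0,0],"claw": 0.008},{"linear": [0,0.0,0.0045],"rot": [0,0,0],"claw": 0.008},{"linear": [0,0.0,0.006],"rot": [0,0,0],"claw": 0.008},{"linear": [0,0.0,0.0068],"rot": [0,0,0],"claw": 0.008}]'

```text
clock: 11.02
position: [539.2, -8.1, 12.6]
orientation: [-2.542, -1.845, 0.001]
ft_force: [-11.8, 2.2, 12.4]
finger_gap: 11.1
finger_force: 25.7
```

```bash
python3 st.py
```

```text
11.0167 tcp [539.2474  -8.1329  12.5585] jig [ 41.4473 -87.9285  12.5585] Fjig [-11.8821  -1.5556  12.3951] gap 11.082477923908073 25.720379948616028 J1,6 [-0.015   1.8712]
```

Fz rose to 12 N, so something is resting. I back off slightly before judging.

Emit:
move_arm --steps '[{"linear": [0,0.0,-0.0012],"rot": [0,0,0],"claw": 0.008},{"linear": [0,0.0,-0.0012],"rot": [0,0,0],"claw": 0.008}]'

```text
clock: 11.18
position: [539.1, -8.1, 13.3]
orientation: [-2.542, -1.845, 0.001]
ft_force: [-6.5, 2.2, -0.0]
finger_gap: 11.1
finger_force: 24.7
```

```bash
python3 st.py; python3 - <<'E'
from h import *
q,e=vision.read_camera("scene");cv2.imwrite("pics/s5.png",cv2.resize(q[195:285,290:410,::-1],None,fx=6,fy=6,interpolation=cv2.INTER_CUBIC))
c=vision.camera_params("scene");R=cv2.Rodrigues(c["rvec"])[0]
for v in range(232,262,3):
    print(v,end=": ")
    for u in range(300,332,4):
        P=R.T@(np.linalg.inv(c["K"])@[u,v,1]*e[v,u]-c["tvec"]);print("%d,%d,%d"%tuple(np.round(jig(P))),end="  ")
    print()
E
```

```text
11.1833 tcp [539.0597  -8.1144  13.3067] jig [ 41.2631 -87.9689  13.3067] Fjig [-6.8329  0.0812 -0.0394] gap 11.057988442014407 24.665306210517883 J1,6 [-0.0151  1.8712]
232: -65,-11,75  -58,-13,75  -50,-12,72  -43,-13,71  -36,-14,70  -28,-14,68  -21,-15,67  -13,-16,66  
235: -65,-11,70  -58,-13,69  -52,-16,69  -45,-17,68  -38,-18,67  -29,-17,64  -21,-16,62  -14,-18,61  
238: -56,9,51  -59,-16,65  -53,-18,64  -45,-18,63  -39,-22,63  -29,-16,58  -21,-17,57  -14,-18,55  
241: -58,4,48  -60,-17,60  -53,-18,58  -50,-28,63  -42,-28,61  -29,-16,52  -19,-13,48  -6,-3,39  
244: -61,-2,46  -59,-15,52  -52,-16,51  -57,-43,67  -50,-45,66  -44,-48,66  -17,-8,38  -11,-12,39  
247: -60,1,38  -54,-3,39  -64,-42,62  -57,-45,62  -55,-55,67  -50,-60,68  -42,-58,65  -35,-59,64  
250: -63,-7,37  -57,-11,37  -64,-42,56  -58,-47,57  -57,-59,64  -50,-60,62  -42,-59,60  -35,-61,59  
253: -66,-13,35  -61,-19,37  -63,-40,49  -57,-44,49  -58,-62,60  -53,-67,61  -43,-62,56  -36,-62,54  
256: -67,-14,29  -65,-27,36  -63,-40,43  -59,-49,47  -58,-62,54  -53,-66,55  -32,-40,35  -26,-43,35  
259: -66,-12,22  -66,-31,33  -63,-42,38  -58,-46,39  -50,-45,36  -43,-47,35  -33,-41,29  -24,-40,26
```

View pics/s5.png

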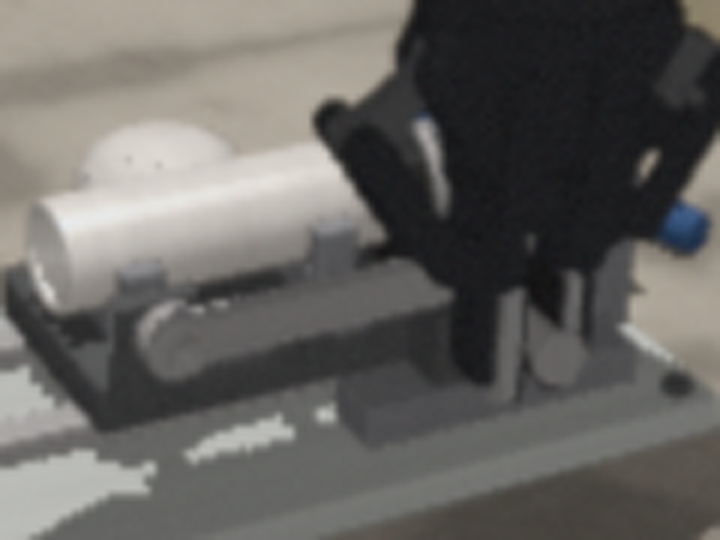

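The bar appears nearly level, with the collar at (555,358) just in front of the wall. I measure the bar's top along x with wrist depth.

```bash
python3 - <<'E'
from h import *
from cell import observe
s=observe();p,d=vision.read_camera("wrist");m=vision.camera_params("wrist");M=m["mount"];C=Ro.from_rotvec(s["orientation"]).as_matrix()
v,u=np.mgrid[150:260,150:500]
t=(np.linalg.inv(m["K"])@np.stack([u.ravel(),v.ravel(),np.ones(u.size)])*d[v,u].ravel()).T@M[:3,:3].T+M[:3,3]
w=(t@C.T+s["position"]-O)@np.c_[EX,EY,EZ]
k=(abs(w[:,1]+57)<2)&(w[:,2]>30)&(w[:,2]<105)
for x in range(-70,100,5):
    q=w[k&(abs(w[:,0]-x)<2.5)]
    if len(q)>3: print(x,len(q),np.percentile(q[:,2],[10,50,90]).round(1))
E
```

```text
-35 37 [64.3 65.1 65.7]
-30 101 [64.3 65.3 65.8]
-25 94 [64.6 65.4 66.2]
-20 100 [64.5 65.4 66. ]
-15 91 [64.4 65.3 66.1]
-10 94 [64.5 65.3 66. ]
-5 101 [64.6 65.4 66.2]
0 97 [64.6 65.4 66.3]
5 92 [64.7 65.6 66.2]
10 96 [64.8 65.5 66.1]
15 98 [64.7 65.5 66.1]
20 96 [64.7 65.4 66. ]
25 100 [64.8 65.7 66.4]
30 95 [64.8 65.6 66.4]
35 94 [64.6 65.5 66.2]
40 101 [64.8 65.7 66.5]
45 92 [65.  65.6 66.3]
50 89 [65.  65.7 66.3]
55 113 [64.7 65.6 66.4]
60 94 [64.9 65.7 66.4]
65 94 [65.1 65.8 66.5]
70 303 [65.6 81.9 92. ]
75 156 [91.7 92.3 92.9]
80 119 [91.3 92.2 92.9]
```

The bar is level, with under 0.005 rad of slope over 100 mm, so it sits on its own stop. On a sudden release the seal would throw the tooth against the back of the notch, so I ease the carriage back until the keeper carries the load.

Emit:
move_arm --steps '[{"linear": [0,-0.0005,0],"rot": [0,0,0],"claw": 0.008},{"linear": [0,-0.001,0],"rot": [0,0,0],"claw": 0.008},{"linear": [0,-0.0015,0],"rot": [0,0,0],"claw": 0.008},{"linear": [0,-0.002,0],"rot": [0,0,0],"claw": 0.008},{"linear": [0,-0.002,0],"rot": [0,0,0],"claw": 0.008}]'

```text
clock: 11.7
position: [538.0, -7.7, 13.2]
orientation: [2.542, 1.844, 0.0]
ft_force: [-3.7, 0.4, -0.7]
finger_gap: 11.3
finger_force: 24.6
```

```bash
python3 st.py
```

```text
11.7 tcp [537.9982  -7.7426  13.2327] jig [ 40.1387 -87.9433  13.2327] Fjig [-3.6381 -0.7307 -0.7063] gap 11.30761315451038 24.583429098129272 J1,6 [-0.0141  1.8723]
```

Emit:
move_arm --steps '[{"linear": [0,-0.0004,0],"rot": [0,0,0],"claw": 0.008},{"linear": [0,-0.0008,0],"rot": [0,0,0],"claw": 0.008},{"linear": [0,-0.0012,0],"rot": [0,0,0],"claw": 0.008},{"linear": [0,-0.0015,0],"rot": [0,0,0],"claw": 0.008},{"linear": [0,-0.0015,0],"rot": [0,0,0],"claw": 0.008}]'

```text
clock: 12.12
position: [536.4, -7.1, 13.1]
orientation: [2.543, 1.845, -0.0]
ft_force: [-4.1, -1.5, -0.4]
finger_gap: 11.0
finger_force: 24.6
```

```bash
python3 st.py
```

```text
12.1167 tcp [536.3596  -7.1458  13.069 ] jig [ 38.3958 -87.8821  13.069 ] Fjig [-3.4331 -2.6984 -0.3614] gap 11.047163501780245 24.592663049697876 J1,6 [-0.0132  1.8731]
```

Emit:
move_arm --steps '[{"linear": [0,-0.0003,0],"rot": [0,0,0],"claw": 0.008},{"linear": [0,-0.0006,0],"rot": [0,0,0],"claw": 0.008},{"linear": [0,-0.0009,0],"rot": [0,0,0],"claw": 0.008},{"linear": [0,-0.0012,0],"rot": [0,0,0],"claw": 0.008},{"linear": [0,-0.0012,0],"rot": [0,0,0],"claw": 0.008}]'

```text
clock: 12.53
position: [535.3, -6.8, 13.1]
orientation: [2.543, 1.845, -0.0]
ft_force: [-3.1, -1.7, 0.0]
finger_gap: 11.1
finger_force: 24.5
```

```bash
python3 st.py
```

```text
12.5333 tcp [535.3291  -6.8335  13.056 ] jig [ 37.3193 -87.9035  13.056 ] Fjig [-2.3943 -2.5674  0.0342] gap 11.113624566975039 24.544913470745087 J1,6 [-0.0125  1.8738]
```

Emit:
move_arm --steps '[{"linear": [0,-0.0003,0],"rot": [0,0,0],"claw": 0.008},{"linear": [0,-0.0006,0],"rot": [0,0,0],"claw": 0.008},{"linear": [0,-0.0008,0],"rot": [0,0,0],"claw": 0.008},{"linear": [0,-0.0008,0],"rot": [0,0,0],"claw": 0.008}]'

```text
clock: 12.87
position: [535.3, -6.8, 13.2]
orientation: [2.542, 1.844, 0.001]
ft_force: [1.3, -3.5, -2.9]
finger_gap: 10.9
finger_force: 24.5
```

```bash
python3 st.py
```

```text
12.8667 tcp [535.3389  -6.7735  13.2219] jig [ 37.3101 -87.8434  13.2219] Fjig [ 2.2911 -2.9269 -2.9468] gap 10.934841701472779 24.455197155475616 J1,6 [-0.0122  1.8743]
```

The rear of the notch now holds the carriage. I ease off and open.

Emit:
move_arm --steps '[{"linear": [0,0.0005,0.0004],"rot": [0,0,0],"claw": 0.008},{"linear": [0,0.0005,0.0004],"rot": [0,0,0],"claw": 0.013},{"linear": [0,0.0005,0.0004],"rot": [0,0,0],"claw": 0.02},{"linear": [0,0.0005,0.0004],"rot": [0,0,0],"claw": 0.03},{"linear": [0,0.0005,0.0004],"rot": [0,0,0],"claw": 0.04}]'

```text
clock: 13.28
position: [535.5, -6.2, 12.9]
orientation: [-2.542, -1.845, -0.002]
ft_force: [-0.6, 0.8, 0.7]
finger_gap: 39.2
finger_force: 0.0
```

```bash
python3 st.py;python3 - <<'E'
from h import *
from cell import observe
s=observe();p,d=vision.read_camera("wrist");m=vision.camera_params("wrist");M=m["mount"];C=Ro.from_rotvec(s["orientation"]).as_matrix()
v,u=np.mgrid[150:260,150:500]
t=(np.linalg.inv(m["K"])@np.stack([u.ravel(),v.ravel(),np.ones(u.size)])*d[v,u].ravel()).T@M[:3,:3].T+M[:3,3]
w=(t@C.T+s["position"]-O)@np.c_[EX,EY,EZ]
k=(abs(w[:,1]+57)<2)&(w[:,2]>30)&(w[:,2]<105)
for x in (-30,-10,0,20,40,50,60,65,70): print(x,np.median(w[k&(abs(w[:,0]-x)<2.5),2]).round(1),end="; ")
k=(abs(w[:,1]+80)<4)&(w[:,2]>55)&(w[:,2]<70);print("pin x",np.percentile(w[k,0],[3,50,97]))
E
```

```text
13.2833 tcp [535.467   -6.1794  12.8697] jig [ 37.2483 -87.2388  12.8697] Fjig [-0.7667  0.5633  0.7231] gap 39.16448244237528 0.0 J1,6 [-0.012   1.8739]
-30 65.1; -10 65.2; 0 65.3; 20 65.3; 40 65.3; 50 65.4; 60 65.4; 65 65.3; 70 80.0; pin x [ 5.62117569 37.3665687  69.48044256]
```

The bar is level and the carriage is held. I withdraw upward.

Emit:
move_arm --steps '[{"linear": [0,0,-0.01],"rot": [0,0,0],"claw": 0.045},{"linear": [0,0,-0.03],"rot": [0,0,0],"claw": 0.045},{"linear": [0,0,-0.06],"rot": [0,0,0],"claw": 0.045},{"linear": [0,0,-0.09],"rot": [0,0,0],"claw": 0.045},{"linear": [0,0,-0.12],"rot": [0,0,0],"claw": 0.045}]'

```text
clock: 13.75
position: [534.6, -6.5, 134.6]
orientation: [-2.543, -1.845, -0.0]
ft_force: [1.0, -0.3, 0.2]
finger_gap: 45.0
finger_force: 0.0
```

Emit:
move_arm --steps '[{"linear": [0,0,0],"rot": [0,0,0],"claw": 0.045},{"linear": [0,0,0],"rot": [0,0,0],"claw": 0.045},{"linear": [0,0,0],"rot": [0,0,0],"claw": 0.045}]'

```text
clock: 14.0
position: [534.9, -6.5, 132.8]
orientation: [2.543, 1.845, 0.001]
ft_force: [-0.7, 0.8, -0.3]
finger_gap: 44.9
finger_force: 0.0
```

```bash
python3 st.py; python3 - <<'E'
from h import *
q,e=vision.read_camera("scene");cv2.imwrite("pics/s6.png",cv2.resize(q[180:345,220:440,::-1],None,fx=3.5,fy=3.5))
E
```

```text
14.0 tcp [534.8594  -6.5056 132.8374] jig [ 36.7712 -87.7368 132.8374] Fjig [-0.8663  0.546  -0.2906] gap 44.87936824905581 0.0 J1,6 [-0.0122  1.8739]
```

View pics/s6.png

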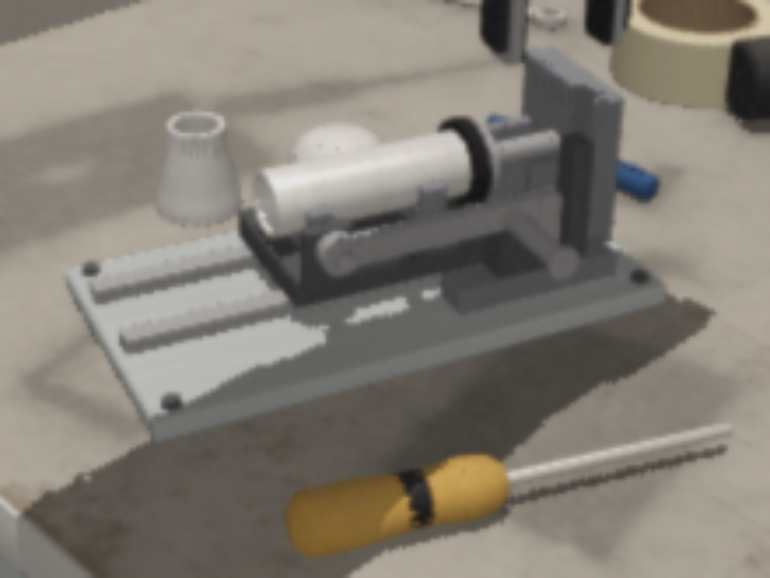

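The view shows the sleeve pressed on the seal at (470,165) and the bar level with its nose in the notch before the wall at (560,210). The bystanders are in place and the gripper is clear, so I hand in.

```bash
python3 -c "
from cell import workorder
print(workorder.hand_in())"
```

```text
the job is handed in; nothing more can be done
None
```

The jig is closed and handed in: the bar lies level in the notch, the keeper holds the carriage against the seal at about 72 mm travel, the gripper is clear, and no bystander appears to have moved; the hand-in returned no verdict.

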